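# Take the dish off a desk scent diffuser

## Robot

A 6-joint arm with a two-finger parallel gripper is mounted at the origin on the work surface; the furniture and walls round the work are solid. World frame = base frame: x ahead of the robot, y to its left, z up, the work surface at z = 0. Lengths are in mm, angles in rad, forces in N, time in s.
With the tool pointing down it reaches from about 300 to 775 mm from the base axis. Payload 14.6 kg.
Tool frame: the origin (TCP) lies where the fingers leave the gripper's body, on its centre line; the fingertips stand 97 mm ahead of it and the grasp point (between the pads) lies ahead of it (grip_depth is the z of the grasp point in the tool frame, in mm); z points along the fingers, y is the line along which they close (so a half turn about z gives the same grasp; the last joint's range is limited). The gripper opens to 94 mm and grips with 3 to 60 N. Pads are 16 mm wide; open, the fingers measure 119 mm over their backs; the gripper's body (75 mm by 177 mm) begins 78 mm behind the grasp point.
Start: joints at [-1.322, 0.3, 1.521, -0, 1.321, -0.067], TCP at [170.81, -522.794, 302.646] pointing down, gripper open.
Joint ranges: [-3.03, 3.03], [-0.79, 2.21], [0.23, 2.52], [-1.04, 4.18], [0, 3.07], [-2.55, 2.55]. Speed limits (rad/s): [2.22, 2.22, 2.57, 3.14, 3.14, 3.14].

## Interface

Orientations are given as [roll, pitch, yaw] about the fixed x, y, z axes, in that order (R = Rz(yaw) Ry(pitch) Rx(roll)).
In Python, from cell import read_state, camera, sign_off, regions_of, spot_point, grip_depth gives the robot as it stands. The module is installed in compiled form; this text tells all that it offers.
- The arm moves only by the tool send_rows, never from a script. Its argument "series" is a list of rows, each a list of 3 entries, a list of its own where there are three numbers: the shift along the world's x, y, z in mm, then the turn about the world's z in degrees, then the closure, from -1 (fully open) to 1 (shut), so that 0 is half open. A call has 1 to 12 rows; each row shifts and turns the commanded pose from where the row before left it; what a row does not reach is not made up. A row lasts 1/10 s, in which the tool goes at most 50 mm and 8.59 degrees, less where a joint would pass 70% of its speed; a pose out of reach is approached as far as the arm can. A call is refused whole if a number of a shift passes 50 or a number of a turn 8.59, either way. A call with a gripper value outside its range is refused whole. The fingers move at their own pace and stop on an object; "squeeze" is the grip in N (left out, the last holds). Time passes only in rows, so rows that do not move let the fingers close. It gives the time, the measured TCP pose, the force, the opening and the grip force at its end, in the units of the state.
- read_state(): the state, without advancing time (a new reading comes with each control period).
- camera(name): name is "scene" or "top" or "wrist"; returns a dict with "color" (480x640x3 uint8, blue, green, red), "fx", "fy", "cx", "cy" (pixels), "camera_from_world" (4x4, takes a point from world to camera coordinates). Camera axes: x right, y down, z forward; pixel columns grow to the right and rows downward; lengths in mm; the calibration is good to about 2 mm. A picture is of the moment at which its call begins. There is no depth.
- sign_off(): hands the job in; it is judged then, once.
Trained networks look in a picture, given as the dict that the camera call returned (one of the last four; its "shot" number tells which), for a name from the list of things; names that differ only in an ending like _2 or _b are one class to them, and where a whole thing is asked for, a point or a joint stands for the part that bears it (a point fixed in the world has none). Each returns a list of dicts, best first, with "confidence" (0 to 1); they miss things now and then, are a little off and sometimes report something else, mostly with a low value. They report only what shows in the picture. A call takes as long as a camera call.
- regions_of(thing, picture): "mask" (480x640 bool, what is visible of it).
- spot_point(thing, picture): "point" ([x, y, z] in mm, in the coordinates of the camera as it stood for that picture, good to about 4 mm: a listed point, or the origin of a listed thing).
The state is a dict: "clock": time; "joints": joint angles; "qd": joint speeds; "effort": joint torques, N m; "eef_pos": TCP position; "eef_rot": TCP orientation; "wrist_force": force on the tool from outside, world axes, zero at the start; "moment": the same for the moment, N m; "finger_gap": finger opening in mm; "finger_force": force on a finger pad.
Only numpy, scipy, OpenCV 4.12 (cv2) and the standard library are available. Lean on these libraries where they do the work, as an engineer would, in place of code of your own. Each camera call takes 0.05 s, during which the arm holds its last target. There are 200 camera calls.

## Task

The diffuser's tank is to be refilled, so take its metal dish off for me without losing the loose wooden scent ball that lies in it. Grip the dish by its two thumb ears, turn it a quarter turn anticlockwise (seen from above) as far as its stop while it stays seated on the base, then lift it straight off, carry it at least 12 cm to one side of the base and hold it there, still and level and no lower than it stood, with the ball in the middle of the dish all the while. Finish while still holding it in the air, and leave the bottle, the mug and the sticky-note block where they are.

Things in the scene. Friction and masses are not known exactly. Their poses are not given: they have to be found in the camera images.
- diffuser_base: Desk scent diffuser base: white pear-shaped body on a light wood plinth, 96 mm wide, 78 mm tall, stuck fast to the desk. Origin: centre of its underside, z up. Above z = 60 mm it is an upright neck of 26 mm radius that carries the dish. On its shoulder, 36 mm from the axis, grey bars at +y and -y mark where the dish's ears stand when locked, grey dots at +x and -x where they stand when free.
- base_mouth (a point): Centre of the neck's open top, 78 mm above the desk, axes as the base's. Two lips inside hold down the dish's lugs; these are free once the dish is turned over 65 degrees anticlockwise (positive about z) from locked. Stops end the turn some 7 degrees before the locked position and 7 degrees past the quarter turn. Loose fit without spring or detent: 2.5 mm play sideways and up and down.
- dish: Round metal dish, 56 mm wide, 12 mm tall, 0.1 to 0.2 kg. Origin: on its axis at the rim's underside, which rests on the neck; z up. At the start it is locked, its axes within 0.1 rad of the base's. Grip from above across the two flat thumb ears at its +y and -y sides: 59 mm face to face along y, 24 mm wide along x, z = 0 to 12 mm. Under them is free air for 26 mm down to the base's shoulder.
- dish_well (a point): Where the ball's centre lies when it rests in the middle of the dish: on the dish's axis, 16 mm above its origin, axes as the dish's. The dish's top is a shallow hollow: flat floor 12 mm wide, then rising at 10 and 20 degrees to the 49 mm wide rim. Beneath the dish a 29 mm thick spigot with two lugs, 41 mm across along x, reaches 15 mm down into the neck.
- scent_ball_center (a point): Centre of the loose wooden scent ball, 22 mm diameter, 20 g, that lies in the middle of the dish and can roll. Its top is 27 mm above the dish's origin: keep the palm of the gripper above that.
- oil_bottle: Small amber glass bottle with black cap, 30 mm diameter, 74 mm tall, standing loose 13 cm from the base's axis; origin at the centre of its underside. To be left alone.
- mug: White mug, about 80 mm across plus handle, 94 mm tall, standing loose; origin at the centre of its footprint (handle included) on its underside. To be left alone.
- sticky_cube: Block of sticky notes, 75 x 76 x 32 mm, lying loose; origin at the centre of its underside. To be left alone.

How it is judged:
By the outcome, as a careful person would: the job done as asked, in the order asked, and still so for the second after the job is handed in, while the arm keeps its last pose, push and grip.
It also fails if it takes over 45 s, if anything falls off the work surface, if the arm or the gripper's body presses on something with over 40 N, if the wrist force passes 120 N, or if a joint passes its speed limit or range.

## Working session

There is one attempt and no reset: what is moved stays moved. The work goes in short steps, Python scripts to look and compute and a tool call to move; the robot and the scene stay as the last step left them, time stands still between calls to the robot, and variables do not carry over. Pictures are saved under pics/ and viewed, at most 10 in all, crops included, and the job is handed in when it is done.

Besides the shell and the picture viewer there is one more tool, called after "Request:" as name([rows], argument=value, ...), one row to a line, values as JSON. send_rows: Moves the arm, as the interface text tells. Its arguments: {"type":"object","properties":{"series":{"type":"array"},"squeeze":{"type":"number"}},"required":["series"]}

```bash
mkdir -p pics
cat > h.py <<'E'
import numpy as np, cv2
from cell import *
def w(pic,p):
    return (np.linalg.inv(np.array(pic["camera_from_world"]))@np.r_[p,1])[:3]
def px(pic,p):
    c=np.array(pic["camera_from_world"])@np.r_[p,1]
    return np.array([pic["fx"]*c[0]/c[2]+pic["cx"],pic["fy"]*c[1]/c[2]+pic["cy"]])
E
python3 - <<'E'
from h import *
s=read_state();print({k:np.round(v,3) for k,v in s.items()},grip_depth)
ims=[]
for n in ["top","scene"]:
    p=camera(n);ims.append(p["color"])
    for t in ["diffuser_base","base_mouth","dish","dish_well","scent_ball_center","oil_bottle","mug","sticky_cube"]:
        r=spot_point(t,p)
        print(n,t,[(np.round(w(p,q["point"])),round(q["confidence"],2)) for q in r[:2]])
    cv2.imwrite(f"pics/{n}0.png",p["color"])
E
```

```text
{'clock': np.float64(0.0), 'joints': array([-1.322,  0.3  ,  1.522,  0.   ,  1.321, -0.067]), 'qd': array([ 0.   ,  0.001,  0.001,  0.   ,  0.001, -0.002]), 'effort': array([ 0.0000e+00, -5.3181e+01, -3.5274e+01,  7.1000e-02,  2.4000e-02,
       -0.0000e+00]), 'eef_pos': array([ 170.776, -522.667,  302.104]), 'eef_rot': array([-3.14 , -0.   ,  0.316]), 'wrist_force': array([-0.416, -0.156,  0.385]), 'moment': array([-0.004,  0.023,  0.012]), 'finger_force': np.float64(0.0), 'finger_gap': np.float64(93.952)} 78.39999999999999
top diffuser_base [(array([533.,  19.,   0.]), 0.72)]
top base_mouth [(array([531.,  22.,  77.]), 0.63), (array([554., 147.,   1.]), 0.27)]
top dish [(array([532.,  17.,  76.]), 0.64)]
top dish_well [(array([533.,  23.,  89.]), 0.85)]
top scent_ball_center [(array([530.,  25.,  92.]), 0.44)]
top oil_bottle [(array([555., 149.,  -1.]), 0.69), (array([531.,  23.,  83.]), 0.69)]
top mug [(array([632., 350.,  -3.]), 0.9)]
top sticky_cube [(array([ 534., -281.,    2.]), 0.79)]
scene diffuser_base [(array([528.,  20.,   3.]), 0.82)]
scene base_mouth [(array([529.,  27.,  80.]), 0.71)]
scene dish [(array([531.,  26.,  78.]), 0.8)]
scene dish_well [(array([528.,  25.,  81.]), 0.67), (array([531.,  21.,  95.]), 0.6)]
scene scent_ball_center [(array([527.,  21.,  92.]), 0.55)]
scene oil_bottle [(array([551., 151.,   2.]), 0.78)]
scene mug [(array([634., 349.,   2.]), 0.82)]
scene sticky_cube [(array([ 536., -278.,    4.]), 0.68)]
```

View pics/top0.png

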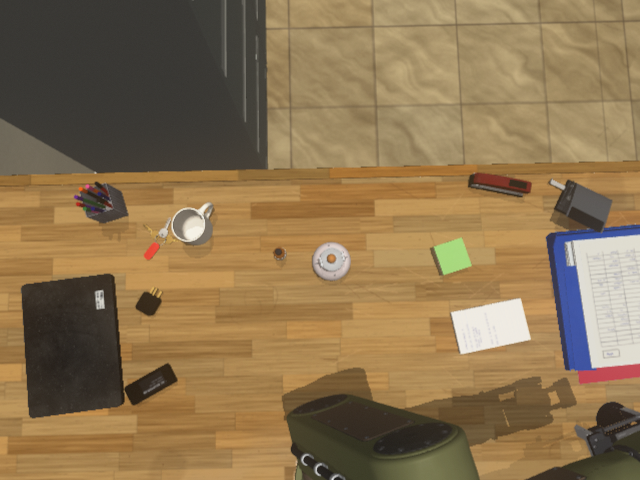

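View pics/scene0.png

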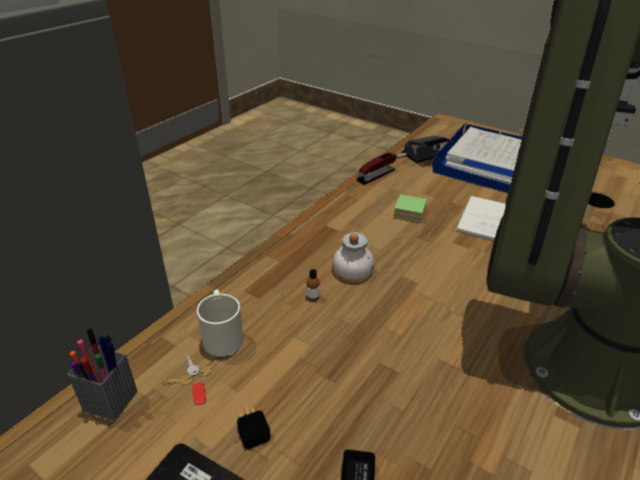

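The diffuser is at top (331,261), with the bottle left of it at (279,254), the mug at (190,225) and the green block at (452,256). The network positions agree with this. Next I move over the diffuser for a close look.

Request:
send_rows([
  [[20,45,0],0,-1],
  [[28,45,0],0,-1],
  [[28,45,0],0,-1],
  [[28,45,0],0,-1],
  [[28,45,0],0,-1],
  [[28,45,0],0,-1],
  [[28,45,0],0,-1],
  [[28,45,0],0,-1],
  [[28,45,0],0,-1],
  [[28,45,0],0,-1],
  [[28,45,0],0,-1],
  [[10,20,0],0,-1],
])

```text
clock: 2.1
eef_pos: [466.2, -30.2, 302.7]
eef_rot: [-3.141, -0.0, 0.318]
wrist_force: [1.0, -0.1, -0.1]
finger_gap: 94.1
finger_force: 0.0
```

Request:
send_rows([
  [[0,0,0],0,-1],
  [[0,0,0],0,-1],
  [[0,0,0],0,-1],
])

```text
clock: 2.4
eef_pos: [464.6, -34.1, 302.7]
eef_rot: [3.141, 0.0, 0.315]
wrist_force: [0.1, 0.0, 0.2]
finger_gap: 94.2
finger_force: 0.0
```

Run:
```python
from h import *
s=read_state();print(np.round(s["eef_pos"],1),np.round(s["eef_rot"],3),np.round(s["joints"],3))
p=camera("wrist")
print(np.round(p["camera_from_world"],3),p["fx"])
for t in ["diffuser_base","base_mouth","dish","dish_well","scent_ball_center"]:
    r=spot_point(t,p)
    print(t,[(np.round(w(p,q["point"]),1),np.round(px(p,w(p,q["point"]))),round(q["confidence"],2)) for q in r[:2]])
cv2.imwrite("pics/w1.png",p["color"])
```

```text
[464.6 -34.1 302.7] [3.141 0.    0.315] [-0.152  0.111  1.748 -0.     1.282  1.104]
[[ 3.10000e-01 -9.51000e-01 -0.00000e+00 -1.75620e+02]
 [-9.18000e-01 -2.99000e-01  2.60000e-01  3.88685e+02]
 [-2.47000e-01 -8.00000e-02 -9.66000e-01  5.02032e+02]
 [ 0.00000e+00  0.00000e+00  0.00000e+00  1.00000e+00]] 395.3743018617515
diffuser_base []
base_mouth [(array([551.4, 153.5,  -4.6]), array([146.,  59.]), 0.49)]
dish [(array([528.5,  21.4,  75.5]), array([270., 130.]), 0.83)]
dish_well [(array([525. ,  23.9,  94. ]), array([262., 133.]), 0.71)]
scent_ball_center [(array([531.1,  23.6,  94.2]), array([265., 125.]), 0.59)]
```

View pics/w1.png

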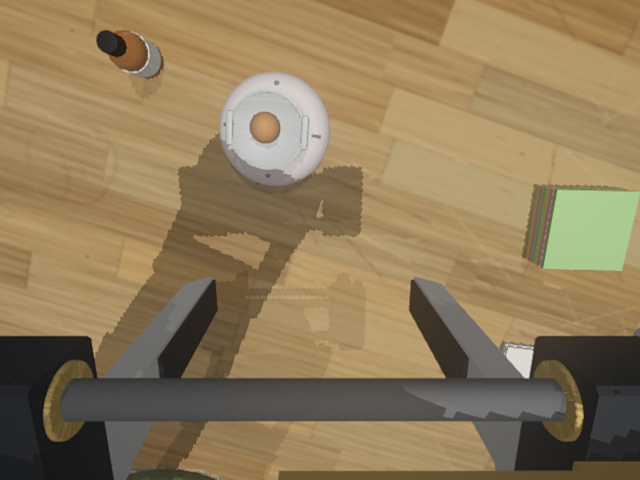

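Wrist view: ball at (265,127), the ears at (229,125) and (305,131), a grey bar at (316,136), and dots at (276,82) and (267,176). The ears already lie nearly along the closing line. I'll zoom in for the yaw.

```bash
cat >> h.py <<'E'
def unp(pic,u,v,z):
    M=np.array(pic["camera_from_world"]);R,t=M[:3,:3],M[:3,3]
    o=-R.T@t; d=R.T@np.array([(u-pic["cx"])/pic["fx"],(v-pic["cy"])/pic["fy"],1])
    return o+d*(z-o[2])/d[2]
E
python3 - <<'E'
from h import *
p=camera("wrist")
c=p["color"][65:193,200:345]
cv2.imwrite("pics/w1c.png",cv2.resize(c,None,fx=4.5,fy=4.5,interpolation=cv2.INTER_CUBIC))
a=unp(p,229,125,88);b=unp(p,305,131,88);print(a,b,np.linalg.norm(a-b),(a+b)/2)
d=a-b;print("dish yaw",np.arctan2(-d[0],d[1]))
e=unp(p,276,82,50);f=unp(p,267,176,50);d=e-f;print(e,f,(e+f)/2,"base yaw",np.arctan2(d[1],d[0]))
E
```

```text
[523.27557077  49.26074153  88.        ] [536.2301311   -3.92518081  88.        ] 54.740871095884124 [529.75285093  22.66778036  88.        ]
dish yaw 0.2389189605223805
[564.73484012  29.99526493  50.        ] [491.89212103  16.06536047  50.        ] [528.31348057  23.0303127   50.        ] base yaw 0.18895135580547692
```

View pics/w1c.png

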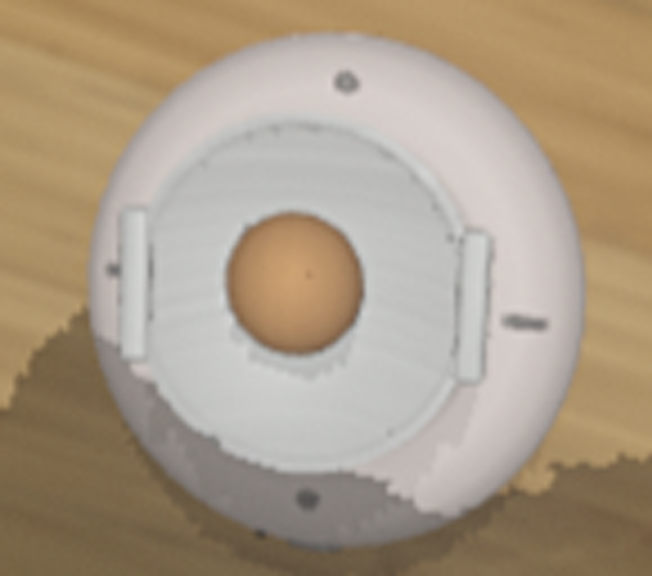

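Request:
send_rows([
  [[20,17,0],-2,-1],
  [[20,17,0],-2,-1],
  [[15,13,-15],0,-1],
  [[10,9.5,-25],0,-1],
  [[0,0,-25],0,-1],
  [[0,0,-20],0,-1],
  [[0,0,-10],0,-1],
  [[0,0,0],0,-1],
  [[0,0,0],0,-1],
])

```text
clock: 3.65
eef_pos: [530.3, 23.1, 208.5]
eef_rot: [3.141, -0.001, 0.246]
wrist_force: [0.5, 0.6, 0.1]
finger_gap: 93.6
finger_force: 0.0
```

Run:
```python
from h import *
s=read_state();print(np.round(s["eef_pos"],1),np.round(s["eef_rot"],3),np.round(s["joints"],3))
p=camera("wrist")
for t in ["dish","dish_well","scent_ball_center"]:
    r=spot_point(t,p)
    print(t,[(np.round(w(p,q["point"]),1),np.round(px(p,w(p,q["point"]))),round(q["confidence"],2)) for q in r[:2]])
cv2.imwrite("pics/w2.png",p["color"])
```

```text
[530.3  23.1 208.5] [ 3.141e+00 -1.000e-03  2.460e-01] [-0.025  0.355  1.68  -0.     1.105  1.3  ]
dish [(array([531.8,  24.1,  74.4]), array([313., 266.]), 0.95)]
dish_well []
scent_ball_center [(array([531.5,  23.9,  94.3]), array([313., 279.]), 0.6)]
```

View pics/w2.png

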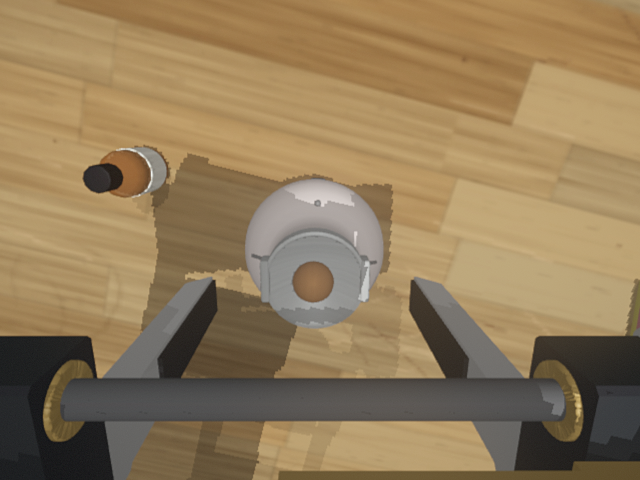

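Ears at (265,279) and (365,280), centred between the finger tips (216 and 411). I check the ear centres once, then descend.

Run:
```python
from h import *
p=camera("wrist")
a=unp(p,265,279,88);b=unp(p,365,280,88);d=a-b
print(a,b,np.linalg.norm(d),(a+b)/2,"yaw",np.arctan2(-d[0],d[1]))
```

```text
[522.83539971  48.57691229  88.        ] [535.47511444  -4.19375433  88.        ] 54.26329923028232 [529.15525707  22.19157898  88.        ] yaw 0.23509259084295397
```

Request:
send_rows([
  [[0,0,-15],0,-1],
  [[0,0,-16],0,-1],
  [[0,0,-10],0,-1],
  [[0,0,-5],0,-1],
  [[0,0,0],0,-0.5],
  [[0,0,0],0,-0.2],
  [[0,0,0],0,0.0],
  [[0,0,0],0,0.1],
  [[0,0,0],0,0.2],
  [[0,0,0],0,0.2],
  [[0,0,0],0,0.2],
], squeeze=8)

```text
clock: 5.0
eef_pos: [530.1, 23.2, 162.0]
eef_rot: [3.141, -0.0, 0.246]
wrist_force: [-1.4, -0.2, 4.1]
finger_gap: 59.0
finger_force: 8.0
```

Request:
send_rows([
  [[0,0,0],0,0.4],
  [[0,0,0],0,0.5],
  [[0,0,0],0,0.5],
], squeeze=15)

```text
clock: 5.3
eef_pos: [530.1, 23.2, 162.0]
eef_rot: [3.141, -0.0, 0.246]
wrist_force: [-1.3, -0.7, 5.4]
finger_gap: 58.8
finger_force: 15.0
```

Run:
```python
from h import *
s=read_state();print(np.round(s["eef_pos"],1),np.round(s["eef_rot"],3),s["wrist_force"],s["moment"],s["finger_gap"],s["finger_force"])
p=camera("wrist")
cv2.imwrite("pics/w3.png",p["color"][150:470,150:480])
```

```text
[530.1  23.2 162. ] [ 3.141 -0.     0.246] [-1.33776282 -0.65886337  5.38953321] [-0.13701606  0.26967272  0.00531608] 58.79274953790938 15.000607073307037
```

View pics/w3.png

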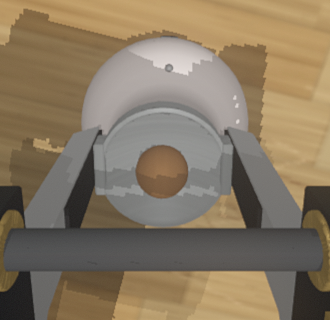

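Both ears are gripped (gap 58.8) and the ball sits mid-dish at (162,172). I ease off the slight down-press and start the turn.

Request:
send_rows([
  [[0,0,0.5],0,0.5],
  [[0,0,0],1,0.5],
  [[0,0,0],2,0.5],
  [[0,0,0],3,0.5],
  [[0,0,0],4,0.5],
  [[0,0,0],4,0.5],
  [[0,0,0],4,0.5],
  [[0,0,0],4,0.5],
  [[0,0,0],4,0.5],
  [[0,0,0],3,0.5],
  [[0,0,0],1,0.5],
  [[0,0,0],0,0.5],
])

```text
clock: 6.55
eef_pos: [529.9, 23.3, 162.0]
eef_rot: [-3.141, 0.0, 0.769]
wrist_force: [0.7, 0.4, 0.2]
finger_gap: 58.7
finger_force: 15.0
```

Run:
```python
from h import *
s=read_state();print(np.round(s["eef_pos"],1),np.round(s["eef_rot"],3),s["wrist_force"],s["moment"],s["finger_gap"],s["finger_force"])
```

```text
[529.9  23.3 162. ] [-3.141  0.     0.769] [0.69613435 0.39852579 0.18780007] [-0.0594799  -0.03167079  0.00295652] 58.696264576360136 14.999814480543137
```

Request:
send_rows([
  [[0,0,0],2,0.5],
  [[0,0,0],4,0.5],
  [[0,0,0],5,0.5],
  [[0,0,0],6,0.5],
  [[0,0,0],6,0.5],
  [[0,0,0],6,0.5],
  [[0,0,0],6,0.5],
  [[0,0,0],6,0.5],
  [[0,0,0],4,0.5],
  [[0,0,0],3,0.5],
  [[0,0,0],1,0.5],
  [[0,0,0],0,0.5],
])

```text
clock: 7.75
eef_pos: [529.9, 23.3, 162.0]
eef_rot: [-3.141, -0.0, 1.624]
wrist_force: [0.5, -0.3, -1.5]
finger_gap: 58.6
finger_force: 15.0
```

Run:
```python
from h import *
s=read_state();print(np.round(s["eef_pos"],1),np.round(s["eef_rot"],3),s["wrist_force"],s["moment"],s["finger_gap"],s["finger_force"])
p=camera("wrist");cv2.imwrite("pics/w4.png",p["color"][150:470,150:480])
```

```text
[529.9  23.3 162. ] [-3.141 -0.     1.624] [ 0.50634956 -0.2522544  -1.48964026] [-0.01746835 -0.09218686  0.00232084] 58.608157245259164 14.99965712428093
```

View pics/w4.png

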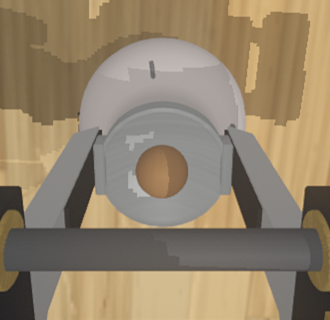

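The bar at (152,70) is just left of the tool axis, so the dish is about 8–10° short of a quarter turn. The ball is still centred. I continue gently towards the stop.

Request:
send_rows([
  [[0,0,0],2,0.5],
  [[0,0,0],2,0.5],
  [[0,0,0],2,0.5],
  [[0,0,0],2,0.5],
  [[0,0,0],2,0.5],
  [[0,0,0],1,0.5],
  [[0,0,0],0,0.5],
])

```text
clock: 8.5
eef_pos: [529.9, 23.2, 162.0]
eef_rot: [-3.141, -0.0, 1.816]
wrist_force: [0.2, -0.2, -1.7]
finger_gap: 58.7
finger_force: 15.0
```

Run:
```python
from h import *
s=read_state();print(np.round(s["eef_pos"],1),np.round(s["eef_rot"],3),s["wrist_force"],s["moment"],s["finger_gap"],s["finger_force"])
```

```text
[529.9  23.2 162. ] [-3.141 -0.     1.816] [ 0.16205187 -0.19126666 -1.6659565 ] [-0.063344   -0.09370539  0.05867556] 58.68494065342208 14.999635219573975
```

Request:
send_rows([
  [[0,0,0],1,0.5],
  [[0,0,0],1,0.5],
  [[0,0,0],1,0.5],
  [[0,0,0],0,0.5],
])

```text
clock: 8.9
eef_pos: [529.7, 23.1, 162.0]
eef_rot: [-3.141, -0.0, 1.87]
wrist_force: [-4.0, -1.8, -0.8]
finger_gap: 58.8
finger_force: 15.0
```

Run:
```python
from h import *
s=read_state();print(np.round(s["eef_pos"],1),np.round(s["eef_rot"],3),s["wrist_force"],s["moment"],s["finger_gap"],s["finger_force"])
```

```text
[529.7  23.1 162. ] [-3.141 -0.     1.87 ] [-4.03858167 -1.77117984 -0.81801337] [-0.51624706  0.5386546  -0.07558506] 58.84515909020007 15.000147521495819
```

Request:
send_rows([
  [[0,0,0],1,0.5],
  [[0,0,0],0,0.5],
])

```text
clock: 9.1
eef_pos: [529.7, 23.0, 162.0]
eef_rot: [-3.14, -0.0, 1.887]
wrist_force: [-4.7, -3.6, -0.0]
finger_gap: 59.0
finger_force: 15.0
```

Run:
```python
from h import *
s=read_state();print(np.round(s["eef_pos"],1),np.round(s["eef_rot"],3),s["wrist_force"],s["moment"],s["finger_gap"],s["finger_force"])
p=camera("wrist");cv2.imwrite("pics/w5.png",p["color"][150:470,150:480])
```

```text
[529.7  23.  162. ] [-3.14  -0.     1.887] [-4.70582885 -3.59870248 -0.04995633] [-0.67541453  0.7753861  -0.10798636] 59.038984877168375 15.001689344644547
```

View pics/w5.png

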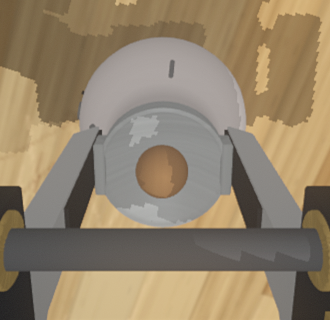

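At the stop: the bar at (172,68) is now past the axis, the contact force is rising, and the ball is centred. I relieve 2° and lift a little.

Request:
send_rows([
  [[0,0,0],-1,0.5],
  [[0,0,0],-1.5,0.5],
  [[0,0,0],0,0.5],
  [[0,0,1],0,0.5],
  [[0,0,1],0,0.5],
  [[0,0,1],0,0.5],
  [[0,0,1],0,0.5],
  [[0,0,1],0,0.5],
  [[0,0,0],0,0.5],
])

```text
clock: 10.05
eef_pos: [530.0, 23.3, 167.4]
eef_rot: [3.141, 0.0, 1.843]
wrist_force: [-2.9, -0.8, -1.5]
finger_gap: 58.5
finger_force: 15.0
```

Run:
```python
from h import *
s=read_state();print(np.round(s["eef_pos"],1),np.round(s["eef_rot"],3),s["wrist_force"],s["moment"],s["finger_gap"],s["finger_force"])
```

```text
[530.   23.3 167.4] [3.141 0.    1.843] [-2.90997055 -0.76472727 -1.47570182] [-0.12792864  0.39584701 -0.0454902 ] 58.50166881720049 14.99994769692421
```

Request:
send_rows([
  [[0,0,1],0,0.5],
  [[0,0,2],0,0.5],
  [[0,0,3],0,0.5],
  [[0,0,4],0,0.5],
  [[0,0,5],0,0.5],
  [[0,0,6],0,0.5],
  [[0,0,6],0,0.5],
  [[0,0,6],0,0.5],
  [[0,0,5],0,0.5],
  [[0,0,3],0,0.5],
  [[0,0,1],0,0.5],
  [[0,0,0],0,0.5],
])

```text
clock: 11.25
eef_pos: [529.9, 23.2, 209.2]
eef_rot: [3.142, -0.0, 1.843]
wrist_force: [-0.1, -0.2, -1.2]
finger_gap: 59.3
finger_force: 15.0
```

Run:
```python
from h import *
s=read_state();print(np.round(s["eef_pos"],1),np.round(s["eef_rot"],3),s["wrist_force"],s["moment"],s["finger_gap"],s["finger_force"])
p=camera("wrist");q=camera("scene")
cv2.imwrite("pics/w6.png",np.hstack([p["color"][150:470,150:480],cv2.resize(q["color"][180:300,290:410],(320,320))]))
```

```text
[529.9  23.2 209.2] [ 3.142 -0.     1.843] [-0.06959844 -0.16535215 -1.22226918] [ 0.00307356 -0.1098523  -0.06431891] 59.26977624281958 14.999864995479584
```

View pics/w6.png

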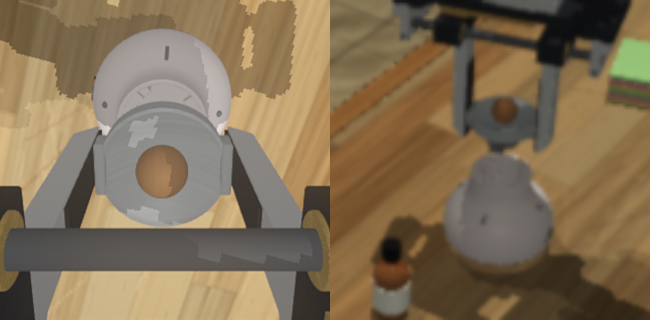

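The dish is off the neck and level, with the ball centred at (162,172). I carry it 150 mm towards -y with a gentle ramp.

Request:
send_rows([
  [[0,-1,0],0,0.5],
  [[0,-2,0],0,0.5],
  [[0,-3,0],0,0.5],
  [[0,-4,0],0,0.5],
  [[0,-5,0],0,0.5],
  [[0,-6,0],0,0.5],
  [[0,-7,0],0,0.5],
  [[0,-8,0],0,0.5],
  [[0,-9,0],0,0.5],
  [[0,-10,0],0,0.5],
  [[0,-10,0],0,0.5],
  [[0,-10,0],0,0.5],
])

```text
clock: 12.55
eef_pos: [529.9, -52.7, 209.2]
eef_rot: [-3.142, 0.0, 1.843]
wrist_force: [0.5, 0.5, -1.7]
finger_gap: 58.5
finger_force: 15.0
```

Request:
send_rows([
  [[0,-10,0],0,0.5],
  [[0,-10,0],0,0.5],
  [[0,-10,0],0,0.5],
  [[0,-9,0],0,0.5],
  [[0,-8,0],0,0.5],
  [[0,-7,0],0,0.5],
  [[0,-6,0],0,0.5],
  [[0,-5,0],0,0.5],
  [[0,-4,0],0,0.5],
  [[0,-3,0],0,0.5],
  [[0,-2,0],0,0.5],
  [[0,-1,0],0,0.5],
])

```text
clock: 13.75
eef_pos: [530.0, -126.9, 209.2]
eef_rot: [3.142, 0.0, 1.843]
wrist_force: [-0.9, 0.7, -1.8]
finger_gap: 58.6
finger_force: 15.0
```

Request:
send_rows([
  [[0,0,0],0,0.5],
  [[0,0,0],0,0.5],
  [[0,0,0],0,0.5],
  [[0,0,0],0,0.5],
  [[0,0,0],0,0.5],
  [[0,0,0],0,0.5],
  [[0,0,0],0,0.5],
  [[0,0,0],0,0.5],
  [[0,0,0],0,0.5],
  [[0,0,0],0,0.5],
])

```text
clock: 14.75
eef_pos: [530.0, -126.7, 209.1]
eef_rot: [-3.142, -0.0, 1.843]
wrist_force: [0.5, -0.0, -1.3]
finger_gap: 59.1
finger_force: 15.0
```

Run:
```python
from h import *
s=read_state();print(np.round(s["eef_pos"],1),np.round(s["eef_rot"],3),s["wrist_force"],s["moment"],s["finger_gap"],s["finger_force"],np.abs(s["qd"]).max())
p=camera("wrist");q=camera("scene")
cv2.imwrite("pics/w7.png",np.hstack([p["color"][150:470,150:480],cv2.resize(q["color"][150:310,290:450],(320,320))]))
```

```text
[ 530.  -126.7  209.1] [-3.142 -0.     1.843] [ 0.50721665 -0.03633605 -1.33898141] [-0.02901424 -0.10472627 -0.00717718] 59.119089847221744 14.999850690364838 0.002896510546750418
```

View pics/w7.png

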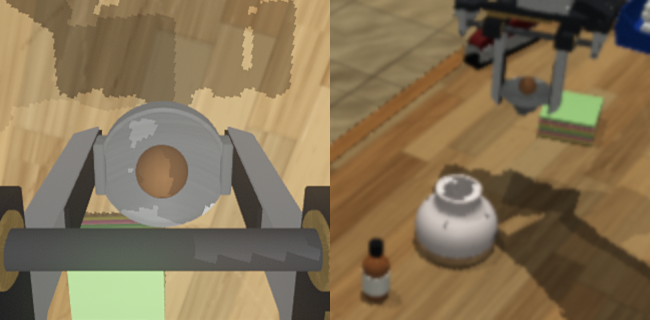

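The dish is held level and still 150 mm to the side, with the ball in the middle at (162,172). The base and bottle are in place.

```bash
python3 -c "from cell import *; print(sign_off())"
```

```text
the job is handed in; nothing more can be done
None
```

The dish was turned anticlockwise to its stop, lifted straight off, and is held level and still about 150 mm to one side of the base, some 47 mm higher than it stood, with the ball in the middle; I never touched the bottle, mug or sticky-note block, and the job is handed in.

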